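# Set the marking depth and load a steel blank for marking

### The arm

A 7-joint arm with a two-finger parallel gripper is mounted at the origin on the work surface. World frame = base frame: x ahead of the robot, y to its left, z up, the work surface at z = 0. Lengths are in mm, angles in rad, forces in N, time in s.
With the tool pointing down it reaches from about 425 to 875 mm from the base axis. Payload 4.7 kg.
Tool frame: the origin (TCP) lies midway between the tips of the shut fingers; the grasp point (between the pads) lies ctrl.grip_depth behind it (ctrl.grip_depth is the distance from the TCP to the grasp point, in mm); y points along the fingers, z is the direction in which the jaws open and shut, and the axes are right-handed (so a half turn about y gives the same grasp; the last joint's range is limited). The gripper opens to 87 mm and grips with 3 to 60 N. Pads are 19 mm wide; open, the fingers measure 117 mm over their backs; the gripper's body (75 mm by 190 mm) begins 51 mm behind the grasp point.
Start: joints at [1.307, 0.321, -0.07, 1.45, 0.023, 1.371, -0.057], TCP at [178.235, -625.106, 222.587] pointing down, gripper open.
Joint ranges: [-2.86, 2.86], [-0.3, 2.09], [-1.38, 1.24], [0.06, 2.45], [-1.56, 4.7], [0.09, 2.05], [-2.69, 2.69]. Speed limits (rad/s): [2.57, 2.57, 3.14, 3.14, 3.14, 3.14, 3.14].

### API

Orientations are given as a unit quaternion [x, y, z, w].
In Python, from rig import ctrl, snapshot, job gives the robot as it stands.
- The arm moves only by the tool carry_out, never from a script. Its argument "commands" is a list of rows, each an object of numbers: "x", "y", "z": the shift along the world's x, y, z in mm; "ax", "ay", "az": the turn, a rotation vector about the world's x, y, z in degrees; "jaw": the closure in counts, from 0 (fully open) to 255 (shut). In form: [{"x": .., "y": .., "z": .., "ax": .., "ay": .., "az": .., "jaw": ..}, ...]. A call has 1 to 12 rows; each row is the pose to reach, as a shift and turn from the pose measured when the call began; what a row does not reach only later rows make up. A row lasts 1/10 s, in which the tool goes at most 50 mm and 8.59 degrees, less where a joint would pass 70% of its speed; a pose out of reach is approached as far as the arm can. A call with a gripper value outside its range is refused whole. The fingers move at their own pace and stop on an object; the grip force is fixed at half the most. Time passes only in rows, so rows that repeat a pose let the fingers close. It gives the time, the measured TCP pose, the force and the opening at its end, in the units of the state.
- ctrl.read_state(): the state, without advancing time (a new reading comes with each control period).
- snapshot(name): name is "scene" or "side" or "wrist"; returns a dict with "color" (384x512x3 uint8, red, green, blue), "z_map" (384x512 float32, mm along the optical axis (not along the pixel's ray), 0 where there is no reading), "fx", "fy", "cx", "cy" (pixels), "R" (3x3) and "t" (3): a world point X has camera coordinates R X + t. Camera axes: x right, y down, z forward; pixel columns grow to the right and rows downward; lengths in mm; the calibration is good to about 2 mm. The wrist camera is an equidistant fisheye: a pixel r from the principal point sees the ray r / f radians off the axis. A picture is of the moment at which its call begins.
- job.close_job(): hands the job in, once; it reports no verdict.
The state is a dict: "time": time; "q": joint angles; "qd": joint speeds; "effort": joint torques, N m; "position": TCP position; "ee_rot": TCP orientation; "wrist_force": force on the tool from outside, world axes, zero at the start; "torque": the same for the moment, N m; "grip_width": finger opening in mm.
Only numpy, scipy, OpenCV 4.12 (cv2) and the standard library are available. Lean on these libraries where they do the work, as an engineer would, in place of code of your own. Each camera call takes 0.05 s, during which the arm holds its last target. There are 200 camera calls.

### The job

Get the bench marking unit going on the steel blank: first turn the numbered sleeve until it has clicked in at 6 and let go of it. Then take the blank off its sloped wooden rest and, without dropping it, stand it upright on one of its short edges on the unit's base, centred across the steel nose with a broad face towards the nose, let go, and push the sliding jaw up until the blank is held flat between jaw and nose. Last, press the start button right down and let go; leave the note pad, burr stand and pen where they are.

Things in the scene. Friction and masses are not known exactly. Their poses are not given: they have to be found in the camera images.
- marker: The marking unit, fixed to the bench: grey base plate 20 mm thick, origin on its underside, reaching x -110 to +140, y -165 to +125 mm; x points away from the robot (within 0.25 rad), z up. In this frame: steel nose at y 40 to 80 and the white head behind it, jaw at y 60 before the nose, sleeve axis at x 0, y -100, button at x -85, y -100.
- nose (a point): Middle of the lower end of the flat upright face of the bare steel nose, on the base plate's top (20 mm above the bench). The face looks to the unit's -x; the nose is 40 mm wide, 35 mm deep (x), its top 95 mm above the bench; behind it stands the white head, 110 mm wide, its top 90 mm above the bench.
- bay (a point): Point on the top of the base plate (20 mm above the bench) where the centre of the blank's lower edge belongs when it is clamped: 4 mm in front of the nose's face, centred across it. Axes as the marking unit's.
- sleeve (a joint): Angle of the numbered sleeve (rad), grows as it turns clockwise seen from above. A detent every 0.30 rad, from 0 (number 0) to 2.40 (number 8): number 6 is at 1.80. When let go it springs to the nearest number; about 0.15 N m to turn. White numerals on its black skirt (100 mm across, top 56 mm above the bench) run counter-clockwise and are read at the index.
- sleeve_grip (a point): On the vertical axis of the sleeve, 83 mm above the bench: the height to grip its fluted round aluminium barrel, 36 mm in diameter, from 56 to 100 mm above the bench.
- index (a point): White line on the tip of the fixed steel index post beside the skirt on its -x side (the robot's side), 58 mm above the bench; the number nearest to it is the set value.
- blank: Loose bright steel plate 80 x 60 x 8 mm, 0.30 kg; origin at its centre, x along the 80 mm, y along the 60 mm, z normal to its broad faces. At first it lies on the sloped rest, its x axis rising at 30 degrees away from the robot, its 60 mm sides overhanging the rest by 13 mm each. Upright on a short edge on the unit's base its centre is 60 mm above the bench.
- rest: Fixed dark wooden rest, 34 mm wide (y), 110 mm long (x), origin at the centre of its underside. Its top slopes up to +x at 30 degrees, with a lip 6 mm above the slope at the lower end; the blank's centre lies about 58 mm above the bench.
- jaw (a joint): Travel of the sliding jaw (m) along the unit's +x towards the nose; 0 is fully open with 62 mm between jaw face and nose; with the blank held flat it reads 0.054. It stays where left; about 3 N to move.
- jaw_post (a point): On the jaw's upright aluminium post, 65 mm above the bench, to push it by. The post is 12 mm thick (x), 30 mm wide (y), from 25 to 75 mm above the bench, and this point is its centre in x and y; the jaw's face, 36 mm wide and up to 53 mm above the bench, lies 44 mm ahead of it (+x).
- start (a joint): Travel of the start button (m): 0 released, 0.006 right down; spring, 5 N.
- start_top (a point): Centre of the top of the round grey button, 26 mm in diameter, pressed straight down.
- notes: Bystander: pad of plain notes 76 x 76 x 16 mm; origin under its centre.
- burrs: Bystander: wooden burr stand 100 x 45 x 28 mm with thin burrs up to 62 mm high; origin under its centre.
- pen: Bystander: pen 130 mm long and 14 mm thick lying along its x; origin under its middle.
Not all that is in view belongs to the job. Of the things shaped like the blank, the steel one is meant.

How it is judged (in metres and radians):
On the way, in this order (a step that is already met when the one before it is completed fails the run):
1. the sleeve clicked in at 6 and let go (value of joint sleeve between 1.72 and 1.88 rad and contact force between the fingers and sleeve below 0.1 N), for 0.3 s.
2. the blank stands upright on a short edge in front of the nose, let go (angle between the x axis of blank and the z axis of marker, either way round below 0.1 rad and angle between the z axis of blank and the x axis of marker, either way round below 0.15 rad and z of blank in the frame of marker between 0.0565 and 0.0635 m and y of blank in the frame of marker between 0.046 and 0.074 m and contact force between the fingers and blank below 0.1 N and linear speed of blank below 0.03 m/s and x of blank in the frame of marker between -0.02 and 0.0285 m), for 0.3 s.
3. the jaw pushed up, the blank held flat between jaw and nose (angle between the x axis of blank and the z axis of marker, either way round below 0.1 rad and angle between the z axis of blank and the x axis of marker, either way round below 0.15 rad and z of blank in the frame of marker between 0.0565 and 0.0635 m and y of blank in the frame of marker between 0.046 and 0.074 m and x of blank in the frame of marker between 0.0235 and 0.0285 m and value of joint jaw above 0.0515 m and velocity of joint jaw below 0.02 m/s), for 0.2 s.
4. the start button pressed right down (value of joint start above 0.0045 m), for 0.03 s.
At the end, for the whole second after the job is handed in: Sleeve at 6 (1.80 +- 0.08 rad); blank released, at rest, upright on a short edge on the base (0.10 rad), face to the nose (0.15 rad), centred on it within 14 mm, centre 56.5 to 63.5 mm high and within 2.5 mm of flat on the nose; jaw above 0.0515; button back up (under 0.0015) (value of joint sleeve between 1.72 and 1.88 rad and angle between the x axis of blank and the z axis of marker, either way round below 0.1 rad and angle between the z axis of blank and the x axis of marker, either way round below 0.15 rad and z of blank in the frame of marker between 0.0565 and 0.0635 m and y of blank in the frame of marker between 0.046 and 0.074 m and contact force between the fingers and blank below 0.1 N and linear speed of blank below 0.03 m/s and x of blank in the frame of marker between 0.0235 and 0.0285 m and value of joint jaw above 0.0515 m and value of joint start below 0.0015 m and angular speed of blank below 0.2 rad/s); the robot touches nothing.
It fails at once if the blank was dropped on the bench (height (world z) of blank below 0.025 m).
It fails at once if the notes was moved by more than 25 mm (distance of notes from where it was at the start of the episode above 0.025 m).
It fails at once if the burrs was moved by more than 25 mm (distance of burrs from where it was at the start of the episode above 0.025 m).
It fails at once if the pen was moved by more than 25 mm (distance of pen from where it was at the start of the episode above 0.025 m).
It also fails if it takes over 61 s, if anything falls off the work surface, if the arm or the gripper's body presses on something with over 40 N, if the wrist force passes 120 N, or if a joint passes its speed limit or range.

## Working session

There is one attempt and no reset: what is moved stays moved. The work goes in short steps, Python scripts to look and compute and a tool call to move; the robot and the scene stay as the last step left them, time stands still between calls to the robot, and variables do not carry over. Pictures are saved under pics/ and viewed, about 8 in all and at most 12, crops included, and the job is handed in when it is done.

Besides the shell and the picture viewer there is one more tool, called after "Emit:" as name([rows], argument=value, ...), one row to a line, values as JSON. carry_out: Moves the arm, as the interface text tells. Its arguments: {"type":"object","properties":{"commands":{"type":"array"}},"required":["commands"]}

```bash
ls; mkdir -p pics
cat > h.py <<'E'
import numpy as np, cv2
from rig import ctrl, snapshot, job
def save(s,n): cv2.imwrite('pics/'+n, s['color'][:,:,::-1])
def cloud(s):
    z=s['z_map']; v,u=np.mgrid[:z.shape[0],:z.shape[1]]
    P=np.stack([(u-s['cx'])/s['fx']*z,(v-s['cy'])/s['fy']*z,z],-1)
    X=(P-s['t'])@s['R']; X[z<=0]=np.nan
    return X
def ray(s,u,v,h):
    d=s['R'].T@np.array([(u-s['cx'])/s['fx'],(v-s['cy'])/s['fy'],1]); c=-s['R'].T@s['t']
    return c+d*(h-c[2])/d[2]
E
python3 - <<'E'
from h import *
import pickle
a=snapshot('scene');b=snapshot('side');pickle.dump((a,b),open('ab.pkl','wb'))
cv2.imwrite('pics/a.png',np.vstack([a['color']])[:,:,::-1].repeat(1,0)); save(b,'b.png')
print(ctrl.grip_depth,ctrl.read_state())
for s in(a,b): print(s['fx'],s['cx'],s['cy'],-s['R'].T@s['t'],s['R'])
E
```

```text
pics
18.700000000000003 {'time': 0.1, 'q': array([ 1.30711962,  0.32176463, -0.07008972,  1.45152786,  0.02262471,
        1.37080473, -0.05690342]), 'qd': array([ 0.00079181, -0.00229622,  0.00033135, -0.00329362, -0.00038963,
       -0.00023382, -0.00156636]), 'effort': array([-3.00657052e-05, -4.92572629e+01, -4.05692048e-01, -3.13398850e+01,
       -6.41933153e-02,  3.95214208e-02,  5.39760731e-05]), 'position': array([ 178.05646532, -624.63106968,  221.5733214 ]), 'ee_rot': array([-0.09802922,  0.70089029, -0.69970131,  0.09778112]), 'wrist_force': array([-0.07361634, -0.37213283,  1.07901712]), 'torque': array([-0.02171959, -0.02458669, -0.01283547]), 'grip_width': 86.9501443686953}
404.31134080569575 257.6508778448989 194.72882794267068 [1403.44508824  417.57550969  884.38237884] [[-0.44864252  0.8937026   0.00394391]
 [ 0.58534271  0.29717354 -0.75436185]
 [-0.67534717 -0.33613026 -0.65644699]]
347.1679366621798 255.02395557486844 194.98499775159632 [ 370.60967287 -743.86099838  665.90296657] [[ 0.96715302 -0.25413538  0.00549957]
 [-0.14782526 -0.57991007 -0.80115667]
 [ 0.20679151  0.77402811 -0.5984294 ]]
```

View pics/a.png

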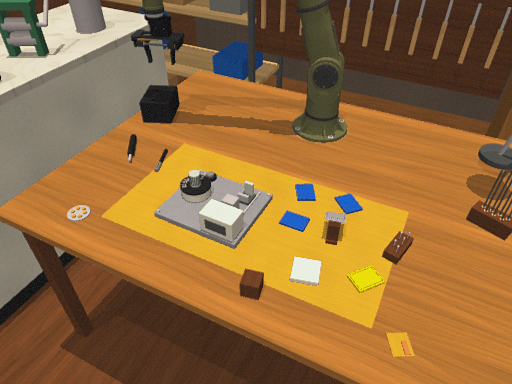

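View pics/b.png

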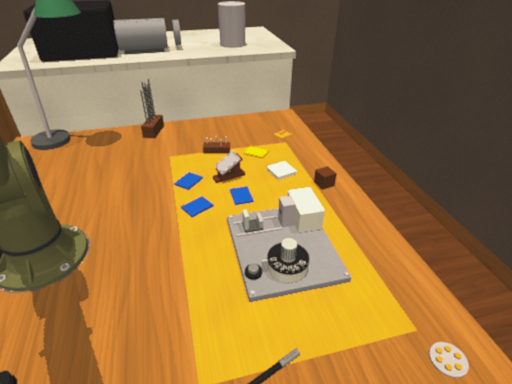

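The scene view shows the marking unit around (215,205) and the blank on the dark rest at (333,225). In the side view the unit is at (285,250), the sleeve barrel at (290,247), the button at (253,270), the jaw at (253,222), the nose at (288,210), and the blank at (230,163). The blue plates are decoys.

Run:
```python
from h import *
import pickle
a,b=pickle.load(open('ab.pkl','rb'))
for n,s,(u0,u1,v0,v1) in(('scene',a,(150,280,165,250)),('side',b,(222,352,180,305))):
    X=cloud(s); c=s['color'].astype(int)
    m=np.zeros(X.shape[:2],bool); m[v0:v1,u0:u1]=1
    grey=(c.max(2)-c.min(2)<30)
    p=m&grey&(abs(X[...,2]-20)<6)
    Q=X[p]; r=cv2.minAreaRect(Q[:,:2].astype(np.float32)); print(n,'plate',r,np.median(Q[:,2]))
    for lo,hi in((50,60),(70,79),(87,93),(93,97),(97,105)):
        Q=X[m&(X[...,2]>lo)&(X[...,2]<hi)]
        # clusters
        if len(Q): 
            k=cv2.minAreaRect(Q[:,:2].astype(np.float32)); print(lo,hi,len(Q),Q.mean(0).round(1),k)
for n,s,(u0,u1,v0,v1) in(('scene',a,(318,350,205,250)),('side',b,(212,250,148,185))):
    X=cloud(s); c=s['color'].astype(int); m=np.zeros(X.shape[:2],bool); m[v0:v1,u0:u1]=1
    Q=X[m&(X[...,2]>28)&(c.max(2)-c.min(2)<25)&(c.min(2)>90)]
    ctr=np.median(Q,0)
    for _ in range(5):
        U,S,V=np.linalg.svd(Q-Q.mean(0)); nn=V[2]*np.sign(V[2][2]); d=(Q-Q.mean(0))@nn; Q=Q[abs(d)<3]
    ex=np.array([nn[2]*0,0,0]); up=np.array([0,0,1])-nn*nn[2]; up/=np.linalg.norm(up); w=np.cross(nn,up)
    st=np.stack([Q@up,Q@w],1); r=cv2.minAreaRect(st.astype(np.float32))
    cc=up*r[0][0]+w*r[0][1]+nn*(Q.mean(0)@nn)
    print(n,'blank',len(Q),nn.round(3),np.degrees(np.arccos(nn[2])),'yaw',np.degrees(np.arctan2(up[1],up[0])),r,'top ctr',cc,'centre',cc-4*nn)
    print(Q.min(0),Q.max(0))
```

```text
scene plate ((612.7362060546875, -200.45851135253906), (432.8026123046875, 252.052734375), 89.70118713378906) 20.679639509961255
50 60 550 [ 621.6 -154.4   55.9] ((635.25927734375, -129.3647918701172), (208.81646728515625, 262.7927551269531), 1.614688754081726)
70 79 182 [665.9 -66.   74.5] ((655.005615234375, -90.01084899902344), (215.63954162597656, 203.4500732421875), 23.619308471679688)
87 93 647 [695.5 -54.6  90.4] ((669.1522827148438, -111.56092834472656), (247.01959228515625, 116.02446746826172), 77.187255859375)
93 97 149 [657.  -67.3  94.8] ((665.1893310546875, -112.30293273925781), (242.62649536132812, 108.91513061523438), 76.86164855957031)
97 105 92 [ 608.7 -170.1   99.7] ((622.98193359375, -129.9742431640625), (208.4727783203125, 40.14849090576172), 73.4128189086914)
side plate ((609.7067260742188, -134.39906311035156), (285.9202575683594, 245.61996459960938), 89.04094696044922) 21.981382466020055
50 60 997 [ 598.2 -195.2   57.1] ((584.7679443359375, -132.66641235351562), (215.37643432617188, 207.13946533203125), 54.613773345947266)
70 79 213 [ 625.4 -108.7   74.9] ((636
[... 518 characters left out ...]
0.468 -0.102  0.878] 28.612165106373986 yaw 12.23892342531076 ((542.9122924804688, 120.84034729003906), (67.69355773925781, 57.441219329833984), 0.64409339427948) top ctr [543.28931464 241.50036291  66.5413883 ] centre [545.16129211 241.90643012  63.02986302]
[512.17156849 209.72526795  49.98833501] [577.94857574 274.99474773  82.83033849]
side blank 38 [-0.482  0.684  0.547] 56.805591213438085 yaw -54.80843584819229 ((126.9376220703125, 563.4646606445312), (81.73056030273438, 23.136093139648438), 39.08184814453125) top ctr [541.20652567 210.25864815  60.04842222] centre [543.1355981  207.5231587   57.85849596]
[513.74265019 201.75186836  29.0334488 ] [576.23498176 220.11514188  81.733143  ]
```

Run:
```python
from h import *
import pickle
a,b=pickle.load(open('ab.pkl','rb'))
i=np.vstack([cv2.resize(b['color'][185:300,218:352],None,fx=4.4,fy=4.4,interpolation=2)[:, :589]])
j=cv2.resize(a['color'][160:250,150:360],None,fx=2.8,fy=2.8,interpolation=2)
cv2.imwrite('pics/c.png',i[:,:,::-1])
```

```text
(no output)
```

View pics/c.png

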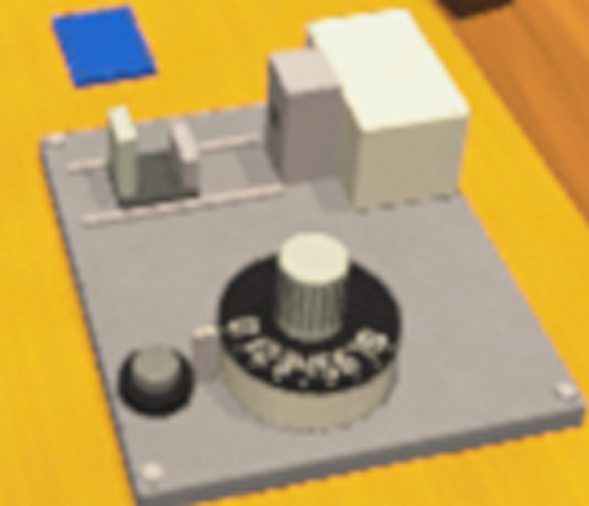

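Run:
```python
from h import *
import pickle
a,b=pickle.load(open('ab.pkl','rb'))
P={n:ray(b,218+x/4.4-.4,185+y/4.4-.4,h) for n,(x,y,h) in dict(c00=(45,143,20),c01=(143,492,20),c11=(580,410,20),barrel=(314,257,100),button=(155,365,45),post=(121,117,75),noseL=(270,57,95),noseR=(288,92,95)).items()}
for n,p in P.items(): print(n,p.round(1))
print(np.linalg.norm(P['c00']-P['c01']),np.linalg.norm(P['c11']-P['c01']))
d=P['c11']-P['c01'];e=P['c00']-P['c01'];print(np.degrees([np.arctan2(d[1],d[0]),np.arctan2(-e[0],e[1])]))
# top clusters by connected components in both views
for n,s,box in(('scene',a,(150,280,165,250)),('side',b,(222,352,180,305))):
    X=cloud(s);c=s['color'].astype(int);m=np.zeros(X.shape[:2],np.uint8);u0,u1,v0,v1=box;m[v0:v1,u0:u1]=1
    for lo,hi,nm in((97,104,'barrel'),(86.5,97,'head+nose'),(70,79,'post?'),(53,59.5,'skirt'),(28,50,'btn?')):
        k=(m&(X[...,2]>lo)&(X[...,2]<hi)).astype(np.uint8)
        N,L,st,_=cv2.connectedComponentsWithStats(k,connectivity=4)
        for i in range(1,N):
            if st[i,4]>=12:
                Q=X[L==i];r=cv2.minAreaRect(Q[:,:2].astype(np.float32));print(n,nm,st[i,4],Q.mean(0).round(1),np.round(r[0],1),np.round(r[1],1),round(r[2],1))
# scene plate: component grey
    Q=X[(m>0)&(abs(X[...,2]-20)<4)&(c.max(2)-c.min(2)<25)&(X[...,0]>450)]
    k=((m>0)&(abs(X[...,2]-20)<5)&(c.max(2)-c.min(2)<30)).astype(np.uint8);k=cv2.morphologyEx(k,cv2.MORPH_OPEN,np.ones((3,3)));N,L,st,_=cv2.connectedComponentsWithStats(k);i=1+st[1:,4].argmax();r=cv2.minAreaRect(X[L==i][:,:2].astype(np.float32));print('plate',r,np.median(X[L==i][:,2]))
```

```text
c00 [491.5   8.5  20. ]
c01 [ 486.9 -272.    20. ]
c11 [ 726.8 -279.4   20. ]
barrel [ 594.9 -209.7  100. ]
button [ 508.2 -213.4   45. ]
post [530.6 -43.1  75. ]
noseL [628.1 -32.8  95. ]
noseR [627.9 -68.7  95. ]
280.5546991729566 239.9859818000581
[-1.76296791 -0.93651273]
scene barrel 69 [ 595.7 -209.4  100.4] [ 596.  -210.5] [33.4 36.7] 8.0
scene head+nose 34 [ 607.1 -203.7   92.9] [ 606.1 -204.7] [17.  35.1] 29.2
scene head+nose 772 [692.1 -50.2  91.1] [679.7 -51.9] [109.9 109.6] 88.5
scene post? 27 [ 605.9 -202.    74.4] [ 606.7 -201.5] [12.1 35. ] 38.3
scene post? 34 [531.6 -48.9  74.6] [529.3 -49.1] [17.8 30.2] 12.6
scene post? 24 [695.1   1.9  74.1] [695.2   1.8] [ 1.9 54. ] 88.8
scene post? 88 [731.9 -48.9  74.4] [732.1 -52.1] [ 10.1 107.1] 2.3
scene skirt 355 [ 601.3 -204.3   56.5] [ 596.4 -208.8] [98.2 97.3] 37.9
scene skirt 19 [569.8 -48.3  54.6] [570.4 -49.2] [35.6 10.5] 87.9
scene btn? 69 [ 512.6 -202.3   37.3] [ 511.4 -201.9] [33.6 30.1] 25.9
scene btn? 147 [ 624.7 -188.1   38.4] [ 619.1 -193.8] [43.5 94.1] 34.7
scene btn? 138 [552.5 -44.4  37.4] [551. -47.] [51.1 47
[... 723 characters left out ...]
570.2 -50.7] [38.3  9.8] 88.7
side skirt 22 [645.8 -70.6  56.1] [646.7 -71.1] [35.   3.8] 0.7
side skirt 32 [ 709.  -106.6   55.8] [ 708.7 -106.6] [ 3.2 42.4] 88.7
side skirt 14 [ 674.2 -106.    55.1] [ 673.8 -106. ] [ 3.9 16.3] 89.1
side skirt 743 [ 590.2 -221.1   57.7] [ 594.9 -211.1] [ 99.6 100. ] 49.2
side btn? 22 [830.8  94.8  31.9] [835.8  93.9] [17.2 36.1] 76.5
side btn? 267 [672.  -89.4  38.9] [667.7 -84.7] [ 40.8 127.5] 52.7
side btn? 197 [550.1 -56.7  34.5] [549.1 -51.2] [50.  46.9] 1.6
side btn? 477 [ 545.8 -229.7   37.9] [ 560.2 -228.1] [ 42.  146.6] 69.9
plate ((609.4601440429688, -135.65084838867188), (283.4394226074219, 245.1155242919922), 89.05681610107422) 21.971149333215635
```

The measurements agree with the given sizes. The unit's yaw is about -1.2°, the sleeve axis is at (595.5, -211), the nose face is at x≈628 and the jaw post is at (530, -50). The crop shows 0 at the index. Next I move over the sleeve.

Run:
```python
from h import *
from scipy.spatial.transform import Rotation as R
s=ctrl.read_state(); print(R.from_quat(s['ee_rot']).as_matrix().round(3), s['position'])
```

```text
[[-0.962 -0.001  0.274]
 [-0.274  0.002 -0.962]
 [ 0.    -1.    -0.002]] [ 178.05646532 -624.63106968  221.5733214 ]
```

Emit:
carry_out([
  {"x":42,"y":41},
  {"x":84,"y":83},
  {"x":126,"y":124},
  {"x":168,"y":166},
  {"x":209,"y":207},
  {"x":251,"y":248},
  {"x":293,"y":290},
  {"x":335,"y":331},
  {"x":377,"y":373},
  {"x":417,"y":413.6},
  {"x":417,"y":413.6},
  {"x":417,"y":413.6},
])

```text
schema error: expected keys x, y, z, ax, ay, az, jaw
```

Emit:
carry_out([
  {"x":42,"y":41,"z":0,"ax":0,"ay":0,"az":0,"jaw":0},
  {"x":84,"y":83,"z":0,"ax":0,"ay":0,"az":0,"jaw":0},
  {"x":126,"y":124,"z":0,"ax":0,"ay":0,"az":0,"jaw":0},
  {"x":168,"y":166,"z":0,"ax":0,"ay":0,"az":0,"jaw":0},
  {"x":209,"y":207,"z":0,"ax":0,"ay":0,"az":0,"jaw":0},
  {"x":251,"y":248,"z":0,"ax":0,"ay":0,"az":0,"jaw":0},
  {"x":293,"y":290,"z":0,"ax":0,"ay":0,"az":0,"jaw":0},
  {"x":335,"y":331,"z":0,"ax":0,"ay":0,"az":0,"jaw":0},
  {"x":377,"y":373,"z":0,"ax":0,"ay":0,"az":0,"jaw":0},
  {"x":417.5,"y":413.6,"z":0,"ax":0,"ay":0,"az":0,"jaw":0},
  {"x":417.5,"y":413.6,"z":0,"ax":0,"ay":0,"az":0,"jaw":0},
  {"x":417.5,"y":413.6,"z":0,"ax":0,"ay":0,"az":0,"jaw":0},
])

```text
time: 1.3
position: [597.3, -207.4, 221.1]
ee_rot: [-0.099, 0.701, -0.699, 0.099]
wrist_force: [-0.4, -0.7, 1.6]
grip_width: 86.8
```

Run:
```python
from h import *
from scipy.spatial.transform import Rotation as R
s=ctrl.read_state(); print(R.from_quat(s['ee_rot']).as_matrix().round(3), s['position'],s['q'].round(3),s['time'])
w=snapshot('wrist'); save(w,'w1.png'); print({k:w[k] for k in('fx','fy','cx','cy','R','t')}, -w['R'].T@w['t'])
```

```text
[[-0.961 -0.     0.277]
 [-0.277  0.003 -0.961]
 [-0.    -1.    -0.003]] [ 597.33005479 -207.43682704  221.14697589] [ 0.637  0.315 -0.43   1.487  0.129  1.37  -1.091] 1.3
{'fx': 297.3186396354542, 'fy': 297.3186396354542, 'cx': 259.72786438588037, 'cy': 190.01530576089033, 'R': array([[ 0.27713048, -0.96082835, -0.00275196],
       [-0.91543034, -0.26490425,  0.30300666],
       [-0.29186639, -0.08145315, -0.95298447]]), 't': array([-363.58900882,  456.19680901,  548.26181854])} [ 678.39719522 -183.84050197  383.25374482]
```

View pics/w1.png

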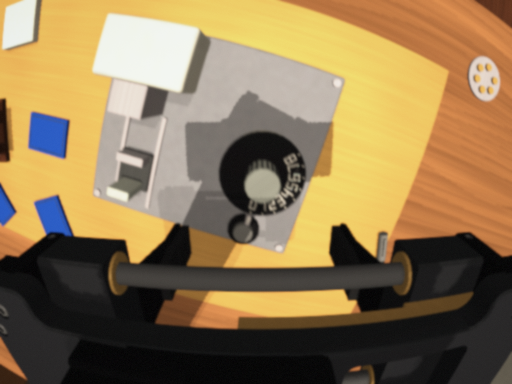

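The wrist view shows the barrel top at (262,185) and 0 at the index (250,215). CW turning lowers q7, so I turn +70° first and then descend.

Emit:
carry_out([
  {"x":-1.6,"y":-3.6,"z":0,"ax":0,"ay":0,"az":8,"jaw":0},
  {"x":-1.6,"y":-3.6,"z":0,"ax":0,"ay":0,"az":16,"jaw":0},
  {"x":-1.6,"y":-3.6,"z":-10,"ax":0,"ay":0,"az":24,"jaw":0},
  {"x":-1.6,"y":-3.6,"z":-25,"ax":0,"ay":0,"az":32,"jaw":0},
  {"x":-1.6,"y":-3.6,"z":-40,"ax":0,"ay":0,"az":40,"jaw":0},
  {"x":-1.6,"y":-3.6,"z":-60,"ax":0,"ay":0,"az":48,"jaw":0},
  {"x":-1.6,"y":-3.6,"z":-80,"ax":0,"ay":0,"az":56,"jaw":0},
  {"x":-1.6,"y":-3.6,"z":-100,"ax":0,"ay":0,"az":64,"jaw":0},
  {"x":-1.6,"y":-3.6,"z":-120,"ax":0,"ay":0,"az":70,"jaw":0},
  {"x":-1.6,"y":-3.6,"z":-140,"ax":0,"ay":0,"az":70,"jaw":0},
  {"x":-1.6,"y":-3.6,"z":-156,"ax":0,"ay":0,"az":70,"jaw":0},
  {"x":-1.6,"y":-3.6,"z":-156,"ax":0,"ay":0,"az":70,"jaw":0},
])

```text
time: 2.55
position: [597.5, -203.9, 62.0]
ee_rot: [-0.486, 0.52, -0.51, 0.483]
wrist_force: [-0.2, -0.1, 0.2]
grip_width: 86.7
```

```bash
python3 -c "
from h import *
s=ctrl.read_state();print(s['position'],s['q'].round(3),s['wrist_force'])"
```

```text
[ 597.47449895 -203.86185438   61.98035337] [ 0.744  0.478 -0.58   1.647  0.279  1.115  0.027] [-0.16477604 -0.13646261  0.19982293]
```

Emit:
carry_out([
  {"x":-1.8,"y":-7,"z":2.5,"ax":0,"ay":0,"az":0,"jaw":0},
  {"x":-1.8,"y":-7,"z":2.5,"ax":0,"ay":0,"az":0,"jaw":0},
  {"x":-1.8,"y":-7,"z":2.5,"ax":0,"ay":0,"az":0,"jaw":0},
])

```text
time: 2.85
position: [596.3, -211.8, 65.7]
ee_rot: [-0.485, 0.519, -0.511, 0.483]
wrist_force: [0.0, -0.0, 0.3]
grip_width: 87.0
```

Emit:
carry_out([
  {"x":0,"y":0,"z":0,"ax":0,"ay":0,"az":0,"jaw":255},
  {"x":0,"y":0,"z":0,"ax":0,"ay":0,"az":0,"jaw":255},
  {"x":0,"y":0,"z":0,"ax":0,"ay":0,"az":0,"jaw":255},
  {"x":0,"y":0,"z":0,"ax":0,"ay":0,"az":0,"jaw":255},
  {"x":0,"y":0,"z":0,"ax":0,"ay":0,"az":0,"jaw":255},
  {"x":0,"y":0,"z":0,"ax":0,"ay":0,"az":0,"jaw":255},
  {"x":0,"y":0,"z":0,"ax":0,"ay":0,"az":0,"jaw":255},
])

```text
time: 3.55
position: [596.2, -211.7, 65.6]
ee_rot: [-0.485, 0.519, -0.511, 0.483]
wrist_force: [-0.2, -0.5, -0.9]
grip_width: 39.0
```

Emit:
carry_out([
  {"x":0,"y":0,"z":0,"ax":0,"ay":0,"az":-6,"jaw":255},
  {"x":0,"y":0,"z":0,"ax":0,"ay":0,"az":-12,"jaw":255},
  {"x":0,"y":0,"z":0,"ax":0,"ay":0,"az":-18,"jaw":255},
  {"x":0,"y":0,"z":0,"ax":0,"ay":0,"az":-24,"jaw":255},
  {"x":0,"y":0,"z":0,"ax":0,"ay":0,"az":-30,"jaw":255},
  {"x":0,"y":0,"z":0,"ax":0,"ay":0,"az":-36,"jaw":255},
  {"x":0,"y":0,"z":0,"ax":0,"ay":0,"az":-42,"jaw":255},
  {"x":0,"y":0,"z":0,"ax":0,"ay":0,"az":-48,"jaw":255},
  {"x":0,"y":0,"z":0,"ax":0,"ay":0,"az":-52,"jaw":255},
  {"x":0,"y":0,"z":0,"ax":0,"ay":0,"az":-52,"jaw":255},
])

```text
time: 4.55
position: [594.2, -211.5, 65.5]
ee_rot: [-0.209, 0.68, -0.671, 0.208]
wrist_force: [-5.7, 1.6, 2.8]
grip_width: 35.2
```

```bash
python3 -c "
from h import *
s=ctrl.read_state();print(s['position'],s['q'].round(3),s['wrist_force'],s['torque'],s['ee_rot'])
from scipy.spatial.transform import Rotation as R
print(R.from_quat(s['ee_rot']).as_matrix().round(3))
m=R.from_quat(s['ee_rot'])*R.from_quat([-0.485, 0.519, -0.511, 0.483]).inv();print(np.degrees(m.as_rotvec()))"
```

```text
[ 594.16907672 -211.5277918    65.47946798] [ 0.637  0.438 -0.416  1.655  0.182  1.098 -0.8  ] [-5.67866451  1.58231571  2.78451423] [ 0.06525327  1.13015527 -0.06354907] [-0.20928871  0.68026536 -0.67094362  0.20801907]
[[-0.826 -0.006  0.564]
 [-0.564  0.012 -0.826]
 [-0.002 -1.    -0.013]]
[ -0.09511782   0.25462788 -52.11805591]
```

Emit:
carry_out([
  {"x":1,"y":0,"z":0,"ax":0,"ay":0,"az":-6,"jaw":255},
  {"x":1,"y":0,"z":0,"ax":0,"ay":0,"az":-12,"jaw":255},
  {"x":1,"y":0,"z":0,"ax":0,"ay":0,"az":-18,"jaw":255},
  {"x":1,"y":0,"z":0,"ax":0,"ay":0,"az":-24,"jaw":255},
  {"x":1,"y":0,"z":0,"ax":0,"ay":0,"az":-30,"jaw":255},
  {"x":1,"y":0,"z":0,"ax":0,"ay":0,"az":-36,"jaw":255},
  {"x":1,"y":0,"z":0,"ax":0,"ay":0,"az":-42,"jaw":255},
  {"x":1,"y":0,"z":0,"ax":0,"ay":0,"az":-48,"jaw":255},
  {"x":1,"y":0,"z":0,"ax":0,"ay":0,"az":-54,"jaw":255},
  {"x":1,"y":0,"z":0,"ax":0,"ay":0,"az":-54,"jaw":255},
  {"x":1,"y":0,"z":0,"ax":0,"ay":0,"az":-54,"jaw":255},
])

```text
time: 5.65
position: [594.1, -210.6, 65.4]
ee_rot: [0.12, 0.702, -0.692, -0.119]
wrist_force: [-5.3, 2.4, 5.5]
grip_width: 35.0
```

```bash
python3 -c "
from h import *
from scipy.spatial.transform import Rotation as R
s=ctrl.read_state();print(s['position'],s['q'].round(3),s['wrist_force'],s['torque'])
m=R.from_quat(s['ee_rot'])*R.from_quat([-0.20928871,  0.68026536, -0.67094362,  0.20801907]).inv();print(np.degrees(m.as_rotvec()))
b=snapshot('wrist');cv2.imwrite('pics/w2.png',cv2.resize(b['color'][60:290,100:400],None,fx=2,fy=2,interpolation=2)[:,:,::-1])"
```

```text
[ 594.05093388 -210.62231234   65.43981778] [ 0.512  0.41  -0.255  1.669  0.099  1.076 -1.681] [-5.28268709  2.37579099  5.51612611] [0.49746534 1.03814351 0.18880745]
[-1.77711899e-02  1.71460349e-01 -5.38009294e+01]
```

View pics/w2.png

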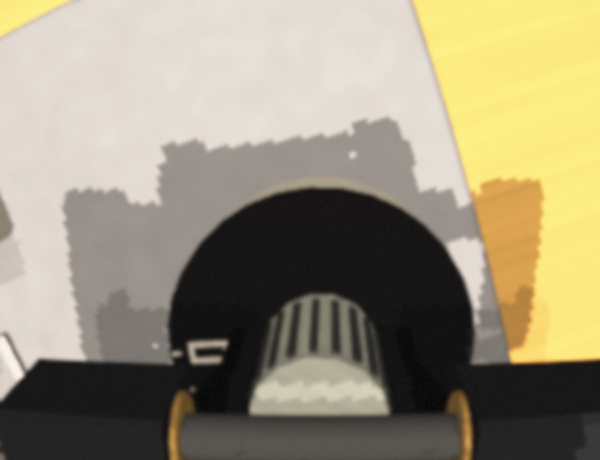

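The gripper hides most of the numerals, but the "0" at (205,350) is now about a quarter turn on from the index. I release, rise and read the index.

Emit:
carry_out([
  {"x":1,"y":0,"z":0,"ax":0,"ay":0,"az":0,"jaw":0},
  {"x":1,"y":0,"z":0,"ax":0,"ay":0,"az":0,"jaw":0},
  {"x":1,"y":0,"z":0,"ax":0,"ay":0,"az":0,"jaw":0},
  {"x":1,"y":0,"z":0,"ax":0,"ay":0,"az":0,"jaw":0},
  {"x":1,"y":0,"z":30,"ax":0,"ay":0,"az":0,"jaw":0},
  {"x":1,"y":0,"z":70,"ax":0,"ay":0,"az":0,"jaw":0},
  {"x":1,"y":0,"z":110,"ax":0,"ay":0,"az":0,"jaw":0},
  {"x":1,"y":0,"z":150,"ax":0,"ay":0,"az":0,"jaw":0},
  {"x":1,"y":0,"z":165,"ax":0,"ay":0,"az":0,"jaw":0},
])

```text
time: 6.6
position: [597.2, -211.2, 235.6]
ee_rot: [0.123, 0.701, -0.693, -0.116]
wrist_force: [-0.1, -1.0, 0.8]
grip_width: 85.6
```

```bash
python3 -c "
from h import *
b=snapshot('wrist');
s=snapshot('side');print(ctrl.read_state()['position'])
i=cv2.resize(b['color'][100:260,200:360],None,fx=2.5,fy=2.5,interpolation=2);j=cv2.resize(s['color'][225:290,240:320],(400,400),interpolation=2)
cv2.imwrite('pics/w3.png',np.hstack([i,j])[:,:,::-1])"
```

```text
[ 596.64168888 -211.11658191  233.33849334]
```

View pics/w3.png

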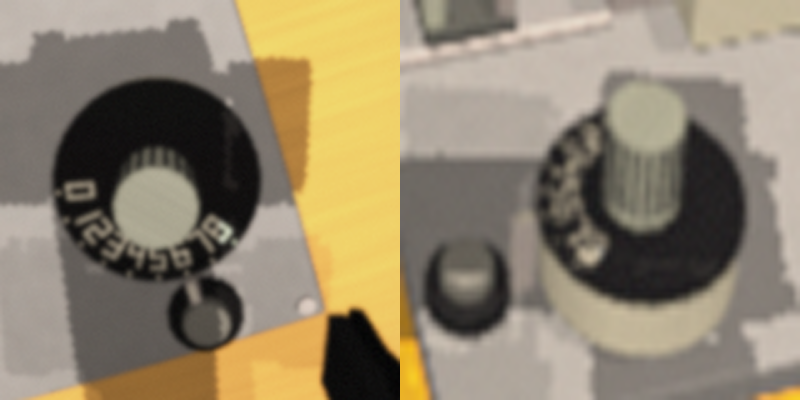

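At the index (192,285) stands the 6 at (183,258), with the same direction from the skirt's centre, so the sleeve is set. Next I go above the blank with the opening axis turned along its y.

Emit:
carry_out([
  {"x":-2,"y":18,"z":3,"ax":0,"ay":0,"az":8.5,"jaw":0},
  {"x":-5,"y":37,"z":5,"ax":0,"ay":0,"az":17,"jaw":0},
  {"x":-7,"y":56,"z":5,"ax":0,"ay":0,"az":25.5,"jaw":0},
  {"x":-9,"y":75,"z":5,"ax":0,"ay":0,"az":34,"jaw":0},
  {"x":-12,"y":94,"z":5,"ax":0,"ay":0,"az":42.5,"jaw":0},
  {"x":-14,"y":112,"z":5,"ax":0,"ay":0,"az":51,"jaw":0},
  {"x":-16,"y":131,"z":5,"ax":0,"ay":0,"az":59.5,"jaw":0},
  {"x":-19,"y":150,"z":5,"ax":0,"ay":0,"az":68,"jaw":0},
  {"x":-21,"y":169,"z":5,"ax":0,"ay":0,"az":76.5,"jaw":0},
  {"x":-23,"y":188,"z":5,"ax":0,"ay":0,"az":85,"jaw":0},
  {"x":-26,"y":206,"z":5,"ax":0,"ay":0,"az":93.5,"jaw":0},
  {"x":-28,"y":225,"z":5,"ax":0,"ay":0,"az":102,"jaw":0},
])

```text
time: 7.9
position: [567.3, 14.3, 235.5]
ee_rot: [-0.471, 0.536, -0.524, 0.465]
wrist_force: [-0.3, 0.0, 0.1]
grip_width: 86.9
```

Emit:
carry_out([
  {"x":-2,"y":18,"z":0,"ax":0,"ay":0,"az":8.5,"jaw":0},
  {"x":-5,"y":37,"z":0,"ax":0,"ay":0,"az":17,"jaw":0},
  {"x":-7,"y":56,"z":0,"ax":0,"ay":0,"az":25.5,"jaw":0},
  {"x":-9,"y":75,"z":0,"ax":0,"ay":0,"az":34,"jaw":0},
  {"x":-12,"y":94,"z":0,"ax":0,"ay":0,"az":42.5,"jaw":0},
  {"x":-14,"y":112,"z":0,"ax":0,"ay":0,"az":51,"jaw":0},
  {"x":-16,"y":131,"z":0,"ax":0,"ay":0,"az":59.5,"jaw":0},
  {"x":-19,"y":150,"z":0,"ax":0,"ay":0,"az":68,"jaw":0},
  {"x":-21,"y":169,"z":0,"ax":0,"ay":0,"az":76.5,"jaw":0},
  {"x":-23,"y":188,"z":0,"ax":0,"ay":0,"az":85,"jaw":0},
  {"x":-26,"y":206,"z":0,"ax":0,"ay":0,"az":93.5,"jaw":0},
  {"x":-28,"y":225,"z":0,"ax":0,"ay":0,"az":102,"jaw":0},
])

```text
time: 9.1
position: [538.1, 239.5, 232.9]
ee_rot: [0.713, 0.03, -0.035, -0.7]
wrist_force: [-0.1, 0.3, 0.3]
grip_width: 87.0
```

```bash
cat >> h.py <<'E'
from scipy.spatial.transform import Rotation as R
def wcloud(s):
    z=s['z_map']; v,u=np.mgrid[:z.shape[0],:z.shape[1]]; dx=u-s['cx'];dy=v-s['cy'];r=np.hypot(dx,dy)+1e-9;th=r/s['fx']
    k=np.tan(th)/r; P=np.stack([dx*k*z,dy*k*z,z],-1); X=(P-s['t'])@s['R']; X[(z<=0)|(th>1.3)]=np.nan; return X
def st():
    s=ctrl.read_state(); print('t',round(s['time'],2),'tcp',s['position'].round(1),'q',s['q'].round(2),'F',s['wrist_force'].round(1),'w',round(s['grip_width'],1)); print(R.from_quat(s['ee_rot']).as_matrix().round(3)); return s
E
python3 - <<'E'
from h import *
import pickle
st(); w=snapshot('wrist'); save(w,'w4.png'); pickle.dump(w,open('w4.pkl','wb'))
X=wcloud(w);print('bench z',np.nanmedian(X[100:140,100:400,2]))
E
```

```text
t 9.1 tcp [538.1 239.5 232.9] q [ 0.28  0.32 -0.92  1.56  0.27  1.41  1.  ] F [-0.1  0.3  0.3] w 87.0
[[ 0.996 -0.007 -0.092]
 [ 0.092 -0.019  0.996]
 [-0.008 -1.    -0.018]]
bench z 0.5399815778966595
```

View pics/w4.png

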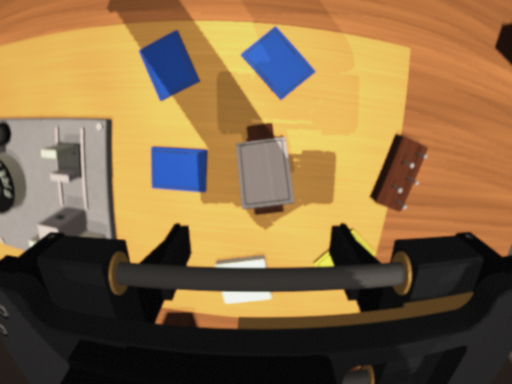

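The steel blank is at (265,172) on its dark rest, nearly aligned with the tool. I'll fit its face plane.

Run:
```python
from h import *
import pickle
w=pickle.load(open('w4.pkl','rb'));X=wcloud(w);c=w['color'].astype(int)
m=np.zeros(X.shape[:2],bool);m[125:220,225:305]=1
k=(m&(X[...,2]>30)&(X[...,2]<95)&(c.max(2)-c.min(2)<35)&(c.min(2)>80)).astype(np.uint8)
N,L,s_,_=cv2.connectedComponentsWithStats(k);i=1+s_[1:,4].argmax();Q=X[L==i];print(s_[i])
Q0=Q
for _ in range(6):
    V=np.linalg.svd(Q-Q.mean(0),full_matrices=False)[2];n=V[2]*np.sign(V[2][2]);mu=Q.mean(0);Q=Q0[abs((Q0-mu)@n)<2.5]
print('n',n.round(3),np.degrees(np.arccos(n[2])),len(Q),len(Q0))
up=np.array([0,0,1])-n*n[2];up/=np.linalg.norm(up);y=np.cross(n,up)
r=cv2.minAreaRect(np.stack([(Q-mu)@up,(Q-mu)@y],1).astype(np.float32));print(r)
# top centre
cc=mu+up*r[0][0]+y*r[0][1];print('top',cc.round(1),'centre',(cc-4*n).round(1),'yaw n',np.degrees(np.arctan2(up[1],up[0])))
box=cv2.boxPoints(r);print((mu+box[:,:1]*up+box[:,1:]*y).round(1))
```

```text
[ 237  138   56   70 3239]
n [-0.486 -0.109  0.867] 29.866374122481286 3207 3239
((-1.9847640991210938, 0.04767417907714844), (57.603233337402344, 80.18170928955078), 89.86426544189453)
top [535.9 241.7  61.2] centre [537.8 242.2  57.7] yaw n 12.65823336328599
[[508.2 206.1  41.2]
 [576.1 221.2  81.1]
 [563.6 277.4  81.2]
 [495.7 262.3  41.2]]
```

The blank measures 80 × 58 mm at 30° slope, centre (537.8, 242.2, 57.7), yaw 12.6°, which matches the given sizes. I'll grip it across its 60 mm sides with the tool tilted 45° back, so the tool ends up 15° forward when the blank is upright.

```bash
cat >> h.py <<'E'
def tool(yaw,tilt):
    """opening axis at heading yaw+90, tool pointing down, tilted back towards the robot by tilt (deg)"""
    return R.from_euler('z',yaw,degrees=True)*R.from_euler('y',tilt,degrees=True)*R.from_matrix(np.array([[1,0,0],[0,0,1],[0,-1,0]]))
def delta(p,Rt):
    s=ctrl.read_state(); rv=(Rt*R.from_quat(s['ee_rot']).inv()).as_rotvec(degrees=True)
    print('dpos',(np.array(p)-s['position']).round(1),'rotvec',rv.round(2),'|',np.linalg.norm(rv).round(1))
E
python3 - <<'E'
from h import *
T=tool(12.6,45);d=T.as_matrix()[:,1];print(T.as_matrix().round(3))
c=np.array([537.8,242.2,57.7]);bx=R.from_euler('z',12.6,degrees=True).apply([.866,0,.5])
g=c+10*bx;tcp=g+18.7*d;print('tcp',tcp)
delta(tcp-90*d,T);print('then',90*d)
E
```

```text
[[ 0.69  -0.69  -0.218]
 [ 0.154 -0.154  0.976]
 [-0.707 -0.707  0.   ]]
tcp [533.34699252 241.2046349   49.47710319]
dpos [  58.8   11.4 -119.9] rotvec [-6.36 44.09  6.09] | 45.0
then [-62.10696242 -13.88255087 -63.63961031]
```

Emit:
carry_out([
  {"x":8,"y":1,"z":-10,"ax":-0.9,"ay":6.3,"az":0.87,"jaw":0},
  {"x":17,"y":3,"z":-20,"ax":-1.8,"ay":12.6,"az":1.74,"jaw":0},
  {"x":25,"y":5,"z":-35,"ax":-2.7,"ay":18.9,"az":2.6,"jaw":0},
  {"x":34,"y":6,"z":-50,"ax":-3.6,"ay":25.2,"az":3.5,"jaw":0},
  {"x":42,"y":8,"z":-70,"ax":-4.5,"ay":31.5,"az":4.4,"jaw":0},
  {"x":50,"y":10,"z":-90,"ax":-5.4,"ay":37.8,"az":5.2,"jaw":0},
  {"x":58.8,"y":11.4,"z":-110,"ax":-6.36,"ay":44.1,"az":6.1,"jaw":0},
  {"x":58.8,"y":11.4,"z":-120,"ax":-6.36,"ay":44.1,"az":6.1,"jaw":0},
  {"x":58.8,"y":11.4,"z":-120,"ax":-6.36,"ay":44.1,"az":6.1,"jaw":0},
  {"x":58.8,"y":11.4,"z":-120,"ax":-6.36,"ay":44.1,"az":6.1,"jaw":0},
])

```text
time: 10.15
position: [581.1, 250.3, 99.8]
ee_rot: [0.681, -0.193, -0.333, -0.623]
wrist_force: [-0.2, -1.1, -0.9]
grip_width: 87.2
```

Run:
```python
from h import *
st();delta([533.3,241.2,49.5],tool(12.6,45))
```

```text
t 10.15 tcp [581.1 250.3  99.8] q [-0.33  1.   -0.12  0.85 -0.06  2.05  1.34] F [-0.2 -1.1 -0.9] w 87.2
[[ 0.703 -0.679 -0.213]
 [ 0.152 -0.15   0.977]
 [-0.695 -0.719 -0.002]]
dpos [-47.8  -9.1 -50.3] rotvec [-0.08  0.98  0.27] | 1.0
```

Run:
```python
from h import *
T=tool(12.6,42);d=T.as_matrix()[:,1]
g=np.array([546.3,244.1,62.7]);tcp=g+18.7*d;print(tcp)
delta(tcp-60*d,T);delta(tcp,T)
```

```text
[534.08860501 241.37042983  48.80319176]
dpos [-7.8 -0.1 -6.4] rotvec [ 0.57 -1.95  0.28] | 2.0
dpos [-47.   -8.9 -51. ] rotvec [ 0.57 -1.95  0.28] | 2.0
```

Emit:
carry_out([
  {"x":-7.8,"y":0,"z":-6.4,"ax":0.57,"ay":-1.95,"az":0.28,"jaw":0},
  {"x":-17,"y":-2,"z":-17,"ax":0.57,"ay":-1.95,"az":0.28,"jaw":0},
  {"x":-27,"y":-4,"z":-29,"ax":0.57,"ay":-1.95,"az":0.28,"jaw":0},
  {"x":-37,"y":-6,"z":-40,"ax":0.57,"ay":-1.95,"az":0.28,"jaw":0},
  {"x":-43,"y":-8,"z":-46,"ax":0.57,"ay":-1.95,"az":0.28,"jaw":0},
  {"x":-47,"y":-8.9,"z":-51,"ax":0.57,"ay":-1.95,"az":0.28,"jaw":0},
  {"x":-47,"y":-8.9,"z":-51,"ax":0.57,"ay":-1.95,"az":0.28,"jaw":0},
])

```text
time: 10.85
position: [533.5, 241.0, 48.4]
ee_rot: [0.684, -0.18, -0.325, -0.628]
wrist_force: [1.0, 0.2, 0.2]
grip_width: 87.0
```

Run:
```python
from h import *
st();delta([534.1,241.4,48.8],tool(12.6,42))
```

```text
t 10.85 tcp [533.5 241.   48.4] q [-0.32  0.9  -0.14  1.11 -0.05  1.85  1.35] F [1.  0.2 0.2] w 87.0
[[ 0.725 -0.654 -0.218]
 [ 0.162 -0.146  0.976]
 [-0.67  -0.742 -0.   ]]
dpos [0.6 0.4 0.4] rotvec [ 0.02 -0.06  0.02] | 0.1
```

Emit:
carry_out([
  {"x":0,"y":0,"z":0,"ax":0,"ay":0,"az":0,"jaw":255},
  {"x":0,"y":0,"z":0,"ax":0,"ay":0,"az":0,"jaw":255},
  {"x":0,"y":0,"z":0,"ax":0,"ay":0,"az":0,"jaw":255},
  {"x":0,"y":0,"z":0,"ax":0,"ay":0,"az":0,"jaw":255},
  {"x":0,"y":0,"z":0,"ax":0,"ay":0,"az":0,"jaw":255},
  {"x":0,"y":0,"z":0,"ax":0,"ay":0,"az":0,"jaw":255},
  {"x":0,"y":0,"z":0,"ax":0,"ay":0,"az":0,"jaw":255},
  {"x":0,"y":0,"z":0,"ax":0,"ay":0,"az":0,"jaw":255},
])

```text
time: 11.65
position: [533.9, 240.7, 48.6]
ee_rot: [0.684, -0.18, -0.324, -0.628]
wrist_force: [2.1, -1.1, 0.5]
grip_width: 59.5
```

Emit:
carry_out([
  {"x":0,"y":0,"z":5,"ax":0,"ay":0,"az":0,"jaw":255},
  {"x":0,"y":0,"z":15,"ax":0,"ay":0,"az":0,"jaw":255},
  {"x":0,"y":0,"z":30,"ax":0,"ay":0,"az":0,"jaw":255},
  {"x":0,"y":0,"z":50,"ax":0,"ay":0,"az":0,"jaw":255},
  {"x":0,"y":0,"z":75,"ax":0,"ay":0,"az":0,"jaw":255},
  {"x":0,"y":0,"z":105,"ax":0,"ay":0,"az":0,"jaw":255},
  {"x":0,"y":0,"z":130,"ax":0,"ay":0,"az":0,"jaw":255},
  {"x":0,"y":0,"z":140,"ax":0,"ay":0,"az":0,"jaw":255},
])

```text
time: 12.45
position: [534.5, 241.5, 191.9]
ee_rot: [0.684, -0.177, -0.321, -0.63]
wrist_force: [0.2, 0.0, -1.9]
grip_width: 59.5
```

Run:
```python
from h import *
import pickle
s=st();w=snapshot('wrist');pickle.dump(w,open('w5.pkl','wb'))
X=wcloud(w);c=w['color'].astype(int);Rt=R.from_quat(s['ee_rot']).as_matrix()
L=(X-s['position'])@Rt   # tool coords
k=(abs(L[...,2])<29)&(L[...,1]>-75)&(L[...,1]<50)&(abs(L[...,0])<45)&(c.max(2)-c.min(2)<40)
print(k.sum()); Q0=L[k];Q=Q0;mu=np.median(Q,0)
for _ in range(8):
    mu=Q.mean(0);V=np.linalg.svd(Q-mu,full_matrices=False)[2];n=V[2];Q=Q0[abs((Q0-mu)@n)<2.5]
n=-n if n[1]>0 else n
print(len(Q),'n tool',n.round(3),'pitch',np.degrees(np.arctan2(-n[1],n[0])),mu,Q.min(0),Q.max(0),'n world',Rt@n)
```

```text
t 12.45 tcp [534.5 241.5 191.9] q [-0.32  0.78 -0.14  1.02 -0.07  2.05  1.32] F [ 0.2  0.  -1.9] w 59.5
[[ 0.731 -0.647 -0.217]
 [ 0.164 -0.143  0.976]
 [-0.663 -0.749  0.001]]
8369
7815 n tool [-0.948 -0.317  0.   ] pitch 161.51752334476845 [ -6.61927334 -11.62515347   0.12458666] [-19.45700815 -50.38538026 -28.99862381] [ 8.49744876 27.39855715 28.99992007] n world [-0.48818568 -0.10955396  0.8658364 ]
```

The blank is held with its normal unchanged in world. I'll work out the upright pose in front of the nose.

Run:
```python
from h import *
T=tool(-1.2,-18.5);ct=np.array([-2.5,-9.7,0]);M=T.as_matrix()
print(M@[-.948,-.317,0])
for c in([614.5,-51.3,150],[614.5,-51.3,60]): 
    p=np.array(c)-M@ct;print(p);delta(p,T)
```

```text
[-9.99377173e-01  2.09339675e-02 -1.86215572e-04]
[619.94746932 -51.41410822 141.59452219]
dpos [  85.5 -292.9  -50.2] rotvec [  5.87 -59.84 -12.5 ] | 61.4
[619.94746932 -51.41410822  51.59452219]
dpos [  85.5 -292.9 -140.2] rotvec [  5.87 -59.84 -12.5 ] | 61.4
```

Emit:
carry_out([
  {"x":8,"y":-27,"z":0,"ax":0.53,"ay":-5.44,"az":-1.14,"jaw":255},
  {"x":16,"y":-53,"z":0,"ax":1.07,"ay":-10.88,"az":-2.27,"jaw":255},
  {"x":23,"y":-80,"z":0,"ax":1.6,"ay":-16.3,"az":-3.41,"jaw":255},
  {"x":31,"y":-107,"z":0,"ax":2.13,"ay":-21.8,"az":-4.55,"jaw":255},
  {"x":39,"y":-133,"z":0,"ax":2.67,"ay":-27.2,"az":-5.68,"jaw":255},
  {"x":47,"y":-160,"z":0,"ax":3.2,"ay":-32.6,"az":-6.82,"jaw":255},
  {"x":54,"y":-186,"z":0,"ax":3.74,"ay":-38.1,"az":-7.95,"jaw":255},
  {"x":62,"y":-213,"z":0,"ax":4.27,"ay":-43.5,"az":-9.1,"jaw":255},
  {"x":70,"y":-240,"z":0,"ax":4.8,"ay":-49,"az":-10.2,"jaw":255},
  {"x":78,"y":-266,"z":0,"ax":5.34,"ay":-54.4,"az":-11.4,"jaw":255},
  {"x":85.5,"y":-293,"z":0,"ax":5.87,"ay":-59.84,"az":-12.5,"jaw":255},
  {"x":85.5,"y":-293,"z":0,"ax":5.87,"ay":-59.84,"az":-12.5,"jaw":255},
])

```text
time: 13.7
position: [615.3, -57.6, 189.3]
ee_rot: [0.7, 0.102, 0.122, -0.696]
wrist_force: [-0.5, -0.6, -4.0]
grip_width: 59.6
```

```bash
cat >> h.py <<'E'
def blank_side(name):
    """fit held blank face in the wrist picture"""
    s=ctrl.read_state();w=snapshot('wrist');save(w,name)
    X=wcloud(w);c=w['color'].astype(int);Rt=R.from_quat(s['ee_rot']).as_matrix();L=(X-s['position'])@Rt
    k=(abs(L[...,2])<29)&(L[...,1]>-75)&(L[...,1]<50)&(abs(L[...,0])<40)&(c.max(2)-c.min(2)<45)
    Q0=L[k];Q=Q0
    for _ in range(8):
        mu=Q.mean(0);V=np.linalg.svd(Q-mu,full_matrices=False)[2];n=V[2];Q=Q0[abs((Q0-mu)@n)<2.5]
    if n[0]>0:n=-n
    W=Q@Rt.T+s['position'];nw=Rt@n
    print('n',nw.round(3),'lean',np.degrees(np.arcsin(nw[2])).round(2),'yaw',np.degrees(np.arctan2(-nw[1],-nw[0])).round(2),'pts',len(Q),'lo',np.percentile(W,1,0).round(1),'hi',np.percentile(W,99,0).round(1),'face mid',((np.percentile(W,1,0)+np.percentile(W,99,0))/2).round(1))
    return w,X
E
python3 - <<'E'
from h import *
st();delta([619.9,-51.4,141.6],tool(-1.2,-18.5))
w,X=blank_side('w6.png')
E
```

```text
t 13.7 tcp [615.3 -57.6 189.3] q [ 0.03  0.04  0.02  1.88 -0.01  0.9   1.6 ] F [-0.5 -0.6 -4. ] w 59.6
[[ 0.949  0.312  0.029]
 [-0.027 -0.011  1.   ]
 [ 0.313 -0.95  -0.002]]
dpos [  4.6   6.2 -47.7] rotvec [ 0.09 -0.29  0.47] | 0.6
n [-1.     0.029  0.005] lean 0.27 yaw -1.64 pts 7856 lo [603.8 -85.6 158.3] hi [607.4 -28.9 237.3] face mid [605.6 -57.3 197.8]
```

View pics/w6.png

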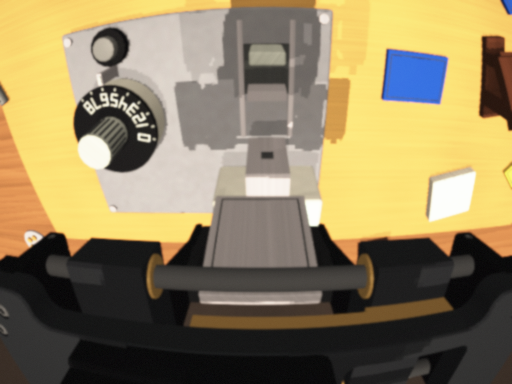

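The blank is held upright (lean 0.3°) at image (260,245). The nose is just ahead at (267,165), the jaw at (267,90) and the sleeve still reads 6. I'll check the nose position from this view.

Run:
```python
from h import *
s=ctrl.read_state();w=snapshot('wrist');X=wcloud(w)
def box(u0,u1,v0,v1,lo,hi):
    Q=X[v0:v1,u0:u1].reshape(-1,3);Q=Q[(Q[:,2]>lo)&(Q[:,2]<hi)];r=cv2.minAreaRect(Q[:,:2].astype(np.float32));print((lo,hi),len(Q),np.percentile(Q,[2,50,98],axis=0).round(1).tolist(),np.round(r[0],1),np.round(r[1],1),round(r[2],1))
box(235,300,125,200,90,99) # nose top
box(235,300,125,180,35,85) # nose face
box(240,300,30,85,70,80)  # post top
box(240,300,30,120,50,58) # jaw face top
box(60,170,60,180,97,104)
box(60,170,60,180,52,60)
box(85,135,20,70,30,60)
Q=X[10:210,60:335].reshape(-1,3);Q=Q[abs(Q[:,2]-20)<4];r=cv2.minAreaRect(Q[:,:2].astype(np.float32));print('plate',r)
delta([620,-51.4,110],tool(-1.2,-18.8))
```

```text
(90, 99) 1145 [[628.1, -70.4, 90.7], [639.1, -51.3, 95.0], [653.5, -32.1, 96.3]] [641.1 -51.2] [27.  40.1] 0.0
(35, 85) 1185 [[626.8, -79.5, 36.1], [628.4, -49.6, 59.1], [664.5, -14.2, 83.7]] [645.4 -46.3] [71.7 38.2] 89.1
(70, 80) 556 [[524.7, -63.4, 72.4], [530.4, -49.0, 74.6], [536.5, -35.0, 76.1]] [530.5 -49.2] [30.1 12.3] 87.9
(50, 58) 457 [[524.7, -66.8, 50.5], [568.7, -49.5, 52.8], [574.4, -32.9, 55.0]] [549.6 -49.2] [35.1 50. ] 89.1
(97, 104) 877 [[578.5, -225.6, 97.4], [594.0, -208.4, 99.9], [610.6, -192.9, 101.1]] [ 594.6 -210. ] [36.5 35. ] 88.0
(52, 60) 4181 [[542.9, -253.3, 53.8], [580.9, -195.8, 55.9], [640.2, -162.8, 58.0]] [ 594.2 -208.7] [99.5 97.1] 40.5
(30, 60) 1062 [[491.9, -226.0, 30.4], [510.0, -204.4, 33.2], [531.5, -189.5, 43.2]] [ 510.3 -208.3] [41.  40.9] 57.7
plate ((609.3609619140625, -130.4024200439453), (290.7048645019531, 245.6942138671875), 89.06495666503906)
dpos [  2.4   0.7 -80.5] rotvec [-0.04 -0.54  0.1 ] | 0.6
```

Emit:
carry_out([
  {"x":2,"y":0.8,"z":-20,"ax":0,"ay":-0.3,"az":0,"jaw":255},
  {"x":2,"y":0.8,"z":-50,"ax":0,"ay":-0.3,"az":0,"jaw":255},
  {"x":2,"y":0.8,"z":-80,"ax":0,"ay":-0.3,"az":0,"jaw":255},
  {"x":2,"y":0.8,"z":-105,"ax":0,"ay":-0.3,"az":0,"jaw":255},
  {"x":2,"y":0.8,"z":-122,"ax":0,"ay":-0.3,"az":0,"jaw":255},
  {"x":2,"y":0.8,"z":-129,"ax":0,"ay":-0.3,"az":0,"jaw":255},
  {"x":2,"y":0.8,"z":-129,"ax":0,"ay":-0.3,"az":0,"jaw":255},
  {"x":2,"y":0.8,"z":-129,"ax":0,"ay":-0.3,"az":0,"jaw":255},
])

```text
time: 14.6
position: [620.5, -50.6, 62.3]
ee_rot: [0.699, 0.107, 0.122, -0.697]
wrist_force: [-0.8, -0.7, -2.4]
grip_width: 59.7
```

Run:
```python
from h import *
st();delta([619.7,-51.3,51.5],tool(-1.0,-18.5));blank_side('w7.png')
```

```text
t 14.6 tcp [620.5 -50.6  62.3] q [ 0.03  0.19  0.01  2.   -0.02  0.63  1.61] F [-0.8 -0.7 -2.4] w 59.7
[[ 0.948  0.319  0.022]
 [-0.021 -0.006  1.   ]
 [ 0.319 -0.948  0.001]]
dpos [ -0.8  -0.7 -10.8] rotvec [-0.05  0.1   0.25] | 0.3
n [-1.     0.021 -0.002] lean -0.12 yaw -1.23 pts 8370 lo [608.6 -78.8  19.6] hi [612.6 -22.  110.2] face mid [610.6 -50.4  64.9]
```

Emit:
carry_out([
  {"x":-0.8,"y":-0.7,"z":-4,"ax":0,"ay":0,"az":0.2,"jaw":255},
  {"x":-0.8,"y":-0.7,"z":-7,"ax":0,"ay":0,"az":0.2,"jaw":255},
  {"x":-0.8,"y":-0.7,"z":-9,"ax":0,"ay":0,"az":0.2,"jaw":255},
  {"x":-0.8,"y":-0.7,"z":-10,"ax":0,"ay":0,"az":0.2,"jaw":255},
  {"x":-0.8,"y":-0.7,"z":-10,"ax":0,"ay":0,"az":0.2,"jaw":255},
])

```text
time: 15.15
position: [619.8, -51.6, 52.6]
ee_rot: [0.699, 0.108, 0.121, -0.697]
wrist_force: [-0.1, -0.9, -3.1]
grip_width: 59.8
```

Emit:
carry_out([
  {"x":0,"y":0,"z":-1,"ax":0,"ay":0,"az":0,"jaw":255},
  {"x":0,"y":0,"z":-1,"ax":0,"ay":0,"az":0,"jaw":255},
  {"x":0,"y":0,"z":-1,"ax":0,"ay":0,"az":0,"jaw":255},
])

```text
time: 15.45
position: [620.2, -51.6, 52.2]
ee_rot: [0.698, 0.108, 0.121, -0.697]
wrist_force: [-1.3, -0.6, 1.9]
grip_width: 59.8
```

Contact is felt (force went from -3 to +1.9 N). I release.

Emit:
carry_out([
  {"x":0,"y":0,"z":0,"ax":0,"ay":0,"az":0,"jaw":60},
  {"x":0,"y":0,"z":0,"ax":0,"ay":0,"az":0,"jaw":20},
  {"x":0,"y":0,"z":0,"ax":0,"ay":0,"az":0,"jaw":10},
  {"x":0,"y":0,"z":0,"ax":0,"ay":0,"az":0,"jaw":10},
  {"x":0,"y":0,"z":0,"ax":0,"ay":0,"az":0,"jaw":10},
  {"x":0,"y":0,"z":0,"ax":0,"ay":0,"az":0,"jaw":10},
])

```text
time: 16.05
position: [620.2, -51.6, 52.2]
ee_rot: [0.698, 0.108, 0.121, -0.697]
wrist_force: [-0.1, 0.5, 0.4]
grip_width: 82.9
```

Run:
```python
from h import *
st();blank_side('w8.png')
```

```text
t 16.05 tcp [620.2 -51.6  52.2] q [ 0.03  0.2   0.01  2.01 -0.02  0.6   1.61] F [-0.1  0.5  0.4] w 82.9
[[ 0.947  0.32   0.019]
 [-0.018 -0.005  1.   ]
 [ 0.32  -0.947  0.001]]
n [-1.     0.018  0.012] lean 0.67 yaw -1.02 pts 8265 lo [608.3 -79.7  19.6] hi [612.8 -23.1 100.1] face mid [610.6 -51.4  59.9]
```

The blank stands free: height span 19.6–100.1, lean 0.7°, y -51.4. I retreat along the tool axis, right the tool, shut it and go behind the jaw post.

Emit:
carry_out([
  {"x":-6,"y":0,"z":18,"ax":0,"ay":0,"az":0,"jaw":0},
  {"x":-13,"y":0,"z":38,"ax":0,"ay":0,"az":0,"jaw":0},
  {"x":-20,"y":0,"z":60,"ax":0,"ay":0,"az":0,"jaw":0},
  {"x":-29,"y":0,"z":87,"ax":0,"ay":0,"az":0,"jaw":0},
  {"x":-40,"y":0,"z":110,"ax":0,"ay":3,"az":0,"jaw":0},
  {"x":-65,"y":0,"z":115,"ax":0,"ay":8,"az":0,"jaw":255},
  {"x":-95,"y":1,"z":110,"ax":0,"ay":14,"az":0,"jaw":255},
  {"x":-120,"y":2,"z":100,"ax":0,"ay":18.6,"az":0,"jaw":255},
  {"x":-123,"y":2,"z":100,"ax":0,"ay":18.6,"az":0,"jaw":255},
  {"x":-123,"y":2,"z":95,"ax":0,"ay":18.6,"az":0,"jaw":255},
  {"x":-123,"y":2,"z":90,"ax":0,"ay":18.6,"az":0,"jaw":255},
])

```text
time: 17.2
position: [497.8, -49.8, 142.2]
ee_rot: [0.709, -0.005, 0.008, -0.705]
wrist_force: [-0.3, 0.0, 0.7]
grip_width: 46.8
```

Run:
```python
from h import *
st();delta([496,-49,57],tool(-1,0))
w=snapshot('wrist');X=wcloud(w)
Q=X.reshape(-1,3);Q=Q[(abs(Q[:,0]-612)<20)&(abs(Q[:,1]+51)<33)&(Q[:,2]>60)&(Q[:,2]<103)]
print(len(Q),np.percentile(Q,[2,50,98],axis=0).round(1))
Q=X.reshape(-1,3);Q=Q[(abs(Q[:,0]-530)<20)&(abs(Q[:,1]+49)<20)&(abs(Q[:,2]-75)<3)];print('post',len(Q),np.percentile(Q,[2,50,98],axis=0).round(1))
```

```text
t 17.2 tcp [497.8 -49.8 142.2] q [0.03 0.06 0.01 1.92 0.   1.15 1.59] F [-0.3  0.   0.7] w 46.8
[[ 1.     0.004  0.018]
 [-0.018 -0.005  1.   ]
 [ 0.004 -1.    -0.005]]
dpos [ -1.8   0.8 -85.2] rotvec [0.3  0.22 0.04] | 0.4
1067 [[609.  -79.3  60.5]
 [610.3 -50.9  74.1]
 [611.7 -22.1  87.3]]
post 439 [[524.4 -63.4  72.4]
 [529.3 -49.5  74.6]
 [535.3 -35.   76. ]]
```

Emit:
carry_out([
  {"x":0,"y":0.8,"z":-10,"ax":0,"ay":0,"az":0,"jaw":255},
  {"x":0,"y":0.8,"z":-20,"ax":0,"ay":0,"az":0,"jaw":255},
  {"x":0,"y":0.8,"z":-40,"ax":0,"ay":0,"az":0,"jaw":255},
  {"x":0,"y":0.8,"z":-60,"ax":0,"ay":0,"az":0,"jaw":255},
  {"x":0,"y":0.8,"z":-78,"ax":0,"ay":0,"az":0,"jaw":255},
  {"x":0,"y":0.8,"z":-85,"ax":0,"ay":0,"az":0,"jaw":255},
  {"x":0,"y":0.8,"z":-85,"ax":0,"ay":0,"az":0,"jaw":255},
  {"x":5,"y":0.8,"z":-85,"ax":0,"ay":0,"az":0,"jaw":255},
  {"x":9,"y":0.8,"z":-85,"ax":0,"ay":0,"az":0,"jaw":255},
])

```text
time: 18.15
position: [507.5, -48.9, 57.2]
ee_rot: [0.709, -0.005, 0.008, -0.705]
wrist_force: [-0.0, 0.0, 0.1]
grip_width: 0.7
```

Emit:
carry_out([
  {"x":3,"y":0,"z":0,"ax":0,"ay":0,"az":0,"jaw":255},
  {"x":6,"y":0,"z":0,"ax":0,"ay":0,"az":0,"jaw":255},
  {"x":9,"y":0,"z":0,"ax":0,"ay":0,"az":0,"jaw":255},
  {"x":12,"y":0,"z":0,"ax":0,"ay":0,"az":0,"jaw":255},
  {"x":15,"y":0,"z":0,"ax":0,"ay":0,"az":0,"jaw":255},
  {"x":18,"y":0,"z":0,"ax":0,"ay":0,"az":0,"jaw":255},
  {"x":21,"y":0,"z":0,"ax":0,"ay":0,"az":0,"jaw":255},
])

```text
time: 18.85
position: [528.6, -49.1, 57.2]
ee_rot: [0.709, -0.005, 0.008, -0.705]
wrist_force: [-3.4, -0.9, 1.6]
grip_width: 0.2
```

Emit:
carry_out([
  {"x":3,"y":0,"z":0,"ax":0,"ay":0,"az":0,"jaw":255},
  {"x":6,"y":0,"z":0,"ax":0,"ay":0,"az":0,"jaw":255},
  {"x":9,"y":0,"z":0,"ax":0,"ay":0,"az":0,"jaw":255},
  {"x":12,"y":0,"z":0,"ax":0,"ay":0,"az":0,"jaw":255},
  {"x":14,"y":0,"z":0,"ax":0,"ay":0,"az":0,"jaw":255},
  {"x":15.5,"y":0,"z":0,"ax":0,"ay":0,"az":0,"jaw":255},
  {"x":17,"y":0,"z":0,"ax":0,"ay":0,"az":0,"jaw":255},
  {"x":18.5,"y":0,"z":0,"ax":0,"ay":0,"az":0,"jaw":255},
  {"x":20,"y":0,"z":0,"ax":0,"ay":0,"az":0,"jaw":255},
  {"x":21.5,"y":0,"z":0,"ax":0,"ay":0,"az":0,"jaw":255},
  {"x":23,"y":0,"z":0,"ax":0,"ay":0,"az":0,"jaw":255},
  {"x":24.5,"y":0,"z":0,"ax":0,"ay":0,"az":0,"jaw":255},
])

```text
time: 20.05
position: [552.3, -49.3, 57.0]
ee_rot: [0.709, -0.006, 0.007, -0.705]
wrist_force: [-4.3, -1.2, 2.2]
grip_width: 0.3
```

Emit:
carry_out([
  {"x":1,"y":0,"z":0,"ax":0,"ay":0,"az":0,"jaw":255},
  {"x":2,"y":0,"z":0,"ax":0,"ay":0,"az":0,"jaw":255},
  {"x":3,"y":0,"z":0,"ax":0,"ay":0,"az":0,"jaw":255},
  {"x":4,"y":0,"z":0,"ax":0,"ay":0,"az":0,"jaw":255},
  {"x":5,"y":0,"z":0,"ax":0,"ay":0,"az":0,"jaw":255},
])

```text
time: 20.55
position: [557.0, -49.4, 57.0]
ee_rot: [0.709, -0.006, 0.007, -0.705]
wrist_force: [-5.3, -1.0, 4.2]
grip_width: 0.5
```

```bash
cat > chk.py <<'E'
from h import *
st();w=snapshot('wrist');X=wcloud(w).reshape(-1,3)
def bx(n,x,y,lo,hi,dx=22,dy=33):
    Q=X[(abs(X[:,0]-x)<dx)&(abs(X[:,1]-y)<dy)&(X[:,2]>lo)&(X[:,2]<hi)]
    if len(Q): print(n,len(Q),np.percentile(Q,[2,50,98],axis=0).round(1).tolist())
bx('blank face',615,-51,58,98);bx('blank top',620,-51,98.2,104);bx('nose top',645,-51,93,97,15);bx('post',568,-49,72,78,22,20)
E
python3 chk.py
```

```text
t 20.55 tcp [557.  -49.4  57. ] q [0.02 0.27 0.01 1.87 0.   1.   1.59] F [-5.3 -1.   4.2] w 0.5
[[ 1.     0.001  0.018]
 [-0.018 -0.006  1.   ]
 [ 0.001 -1.    -0.006]]
blank face 8 [[617.5, -55.5, 58.2], [617.9, -51.2, 58.4], [618.2, -46.1, 58.9]]
post 152 [[546.1, -56.7, 72.4], [547.6, -47.5, 75.0], [548.5, -39.4, 77.8]]
```

Emit:
carry_out([
  {"x":1,"y":0,"z":0,"ax":0,"ay":0,"az":0,"jaw":255},
  {"x":2,"y":0,"z":0,"ax":0,"ay":0,"az":0,"jaw":255},
  {"x":3,"y":0,"z":0,"ax":0,"ay":0,"az":0,"jaw":255},
  {"x":3,"y":0,"z":0,"ax":0,"ay":0,"az":0,"jaw":255},
])

```text
time: 21.0
position: [558.8, -49.4, 57.0]
ee_rot: [0.709, -0.007, 0.006, -0.705]
wrist_force: [-8.7, -1.0, 5.5]
grip_width: 0.5
```

Emit:
carry_out([
  {"x":1.5,"y":0,"z":0,"ax":0,"ay":0,"az":0,"jaw":255},
  {"x":3,"y":0,"z":0,"ax":0,"ay":0,"az":0,"jaw":255},
  {"x":3,"y":0,"z":0,"ax":0,"ay":0,"az":0,"jaw":255},
  {"x":3,"y":0,"z":0,"ax":0,"ay":0,"az":0,"jaw":255},
])

```text
time: 21.4
position: [558.8, -49.4, 57.0]
ee_rot: [0.709, -0.01, 0.004, -0.705]
wrist_force: [-12.4, -0.4, 9.6]
grip_width: 0.6
```

The push met a hard stop at 558.8 while force rose to 12 N. I back off, rise and check.

Emit:
carry_out([
  {"x":-4,"y":0,"z":0,"ax":0,"ay":0,"az":0,"jaw":255},
  {"x":-18,"y":0,"z":0,"ax":0,"ay":0,"az":0,"jaw":255},
  {"x":-35,"y":0,"z":20,"ax":0,"ay":0,"az":0,"jaw":255},
  {"x":-45,"y":0,"z":60,"ax":0,"ay":0,"az":0,"jaw":255},
  {"x":-48,"y":-30,"z":90,"ax":0,"ay":0,"az":0,"jaw":255},
  {"x":-48,"y":-75,"z":95,"ax":0,"ay":0,"az":0,"jaw":255},
  {"x":-48,"y":-120,"z":95,"ax":0,"ay":0,"az":0,"jaw":255},
  {"x":-48,"y":-160,"z":95,"ax":0,"ay":0,"az":0,"jaw":255},
  {"x":-48,"y":-160,"z":95,"ax":0,"ay":0,"az":0,"jaw":255},
  {"x":-48,"y":-160,"z":95,"ax":0,"ay":0,"az":0,"jaw":255},
])

```text
time: 22.4
position: [511.8, -209.9, 152.2]
ee_rot: [0.709, -0.009, 0.005, -0.705]
wrist_force: [0.4, 0.8, -0.8]
grip_width: 0.1
```

```bash
python3 chk.py
python3 - <<'E'
from h import *
a=snapshot('scene');b=snapshot('side');w=snapshot('wrist')
X=wcloud(w);Q=X.reshape(-1,3);Q=Q[(np.hypot(Q[:,0]-510,Q[:,1]+209)<30)&(Q[:,2]>25)]
for lo,hi in((28,36),(36,42),(42,50)):
    k=Q[(Q[:,2]>lo)&(Q[:,2]<hi)]
    if len(k)>3: print('btn',lo,len(k),np.percentile(k,[2,50,98],axis=0).round(1).tolist(),cv2.minEnclosingCircle(k[:,:2].astype(np.float32)))
i=cv2.resize(b['color'][185:300,218:352],(450,386),interpolation=2);j=cv2.resize(w['color'],(340,255))
c=np.zeros((386,790,3),np.uint8);c[:,:450]=i;c[:255,450:]=j;cv2.imwrite('pics/d.png',c[:,:,::-1])
E
```

```text
t 22.4 tcp [ 511.8 -209.9  152.2] q [ 0.2   0.16  0.15  1.79 -0.02  1.19  1.91] F [ 0.4  0.8 -0.8] w 0.1
[[ 1.    -0.006  0.021]
 [-0.021 -0.005  1.   ]
 [-0.006 -1.    -0.005]]
blank face 1106 [[619.0, -81.2, 64.8], [620.3, -55.7, 83.6], [636.3, -23.2, 97.2]]
blank top 273 [[619.3, -80.5, 98.4], [623.3, -56.3, 99.5], [628.0, -29.6, 100.7]]
nose top 266 [[632.4, -71.0, 93.6], [638.5, -52.0, 94.6], [644.6, -32.4, 95.7]]
post 248 [[569.9, -64.6, 72.4], [574.7, -51.6, 74.5], [580.9, -36.7, 75.8]]
btn 28 787 [[490.8, -227.9, 29.6], [505.7, -208.6, 31.9], [530.0, -190.0, 33.8]] ((511.1178894042969, -208.62864685058594), 21.35761070251465)
btn 36 342 [[498.5, -220.3, 37.0], [508.9, -208.8, 41.3], [522.6, -197.3, 42.0]] ((514.7077026367188, -208.90037536621094), 16.851932525634766)
btn 42 217 [[500.2, -218.4, 42.0], [510.9, -208.9, 42.4], [531.0, -198.2, 46.8]] ((515.1152954101562, -208.89768981933594), 16.0924129486084)
```

View pics/d.png

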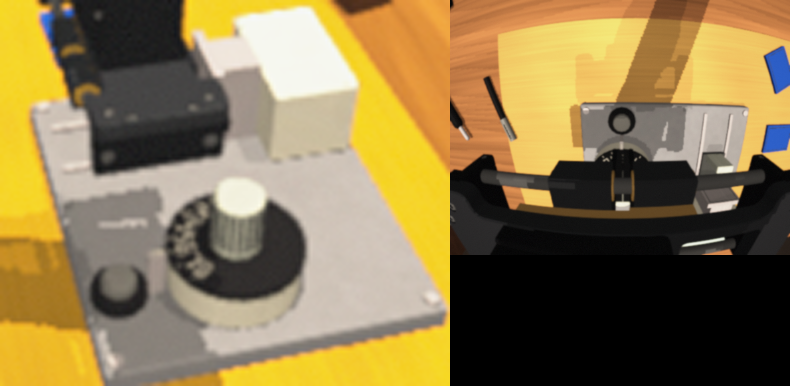

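The blank stands flat against the nose: face x 620.3, top 619–628, y about -52. The jaw post is at 575 against 576 expected. The button centre is (510.5, -208.8) with its top at 42.4, so I press it.

Emit:
carry_out([
  {"x":-1,"y":1,"z":-30,"ax":0,"ay":0,"az":0,"jaw":255},
  {"x":-1,"y":1,"z":-65,"ax":0,"ay":0,"az":0,"jaw":255},
  {"x":-1,"y":1,"z":-90,"ax":0,"ay":0,"az":0,"jaw":255},
  {"x":-1,"y":1,"z":-104,"ax":0,"ay":0,"az":0,"jaw":255},
  {"x":-1,"y":1,"z":-108,"ax":0,"ay":0,"az":0,"jaw":255},
  {"x":-1,"y":1,"z":-111,"ax":0,"ay":0,"az":0,"jaw":255},
  {"x":-1,"y":1,"z":-114,"ax":0,"ay":0,"az":0,"jaw":255},
  {"x":-1,"y":1,"z":-116,"ax":0,"ay":0,"az":0,"jaw":255},
  {"x":-1,"y":1,"z":-116,"ax":0,"ay":0,"az":0,"jaw":255},
])

```text
time: 23.5
position: [511.7, -206.4, 37.1]
ee_rot: [0.709, -0.007, 0.004, -0.705]
wrist_force: [-0.4, 1.9, 3.2]
grip_width: 0.3
```

Emit:
carry_out([
  {"x":0,"y":-2,"z":-1,"ax":0,"ay":0,"az":0,"jaw":255},
  {"x":0,"y":-2,"z":-2,"ax":0,"ay":0,"az":0,"jaw":255},
  {"x":0,"y":-2,"z":-3,"ax":0,"ay":0,"az":0,"jaw":255},
  {"x":0,"y":-2,"z":-3,"ax":0,"ay":0,"az":0,"jaw":255},
])

```text
time: 23.9
position: [512.7, -208.4, 36.3]
ee_rot: [0.709, -0.007, 0.004, -0.705]
wrist_force: [-4.1, 3.6, 15.1]
grip_width: 0.8
```

Hard stop at 36.3 with 15 N, so the button is right down. I lift off clear.

Emit:
carry_out([
  {"x":0,"y":0,"z":3,"ax":0,"ay":0,"az":0,"jaw":255},
  {"x":0,"y":0,"z":15,"ax":0,"ay":0,"az":0,"jaw":255},
  {"x":-10,"y":0,"z":50,"ax":0,"ay":0,"az":0,"jaw":255},
  {"x":-10,"y":-20,"z":95,"ax":0,"ay":0,"az":0,"jaw":255},
  {"x":-10,"y":-50,"z":140,"ax":0,"ay":0,"az":0,"jaw":255},
  {"x":-10,"y":-90,"z":180,"ax":0,"ay":0,"az":0,"jaw":255},
  {"x":-10,"y":-120,"z":200,"ax":0,"ay":0,"az":0,"jaw":255},
  {"x":-10,"y":-120,"z":200,"ax":0,"ay":0,"az":0,"jaw":255},
  {"x":-10,"y":-120,"z":200,"ax":0,"ay":0,"az":0,"jaw":255},
])

```text
time: 24.8
position: [502.3, -329.9, 236.8]
ee_rot: [0.709, -0.007, 0.006, -0.705]
wrist_force: [-0.2, 1.0, 0.1]
grip_width: 0.1
```

```bash
python3 chk.py
python3 - <<'E'
from h import *
a=snapshot('scene');w=snapshot('wrist')
X=cloud(a).reshape(-1,3)
X=np.vstack([X,wcloud(w).reshape(-1,3)])
Q=X[(np.hypot(X[:,0]-510.5,X[:,1]+209)<11)&(X[:,2]>25)];print('btn top',np.percentile(Q[:,2],[50,90]))
i=cv2.resize(a['color'][160:250,150:280],(400,277),interpolation=2);j=cv2.resize(w['color'],(370,277))
cv2.imwrite('pics/e.png',np.hstack([i,j])[:,:,::-1])
E
```

```text
t 24.8 tcp [ 502.3 -329.9  236.8] q [ 0.33  0.21  0.23  1.57 -0.04  1.37  2.12] F [-0.2  1.   0.1] w 0.1
[[ 1.    -0.003  0.018]
 [-0.018 -0.006  1.   ]
 [-0.002 -1.    -0.006]]
blank face 197 [[618.7, -81.7, 59.1], [620.0, -72.0, 70.2], [626.8, -48.5, 87.3]]
nose top 1 [[657.2, -71.6, 93.3], [657.2, -71.6, 93.3], [657.2, -71.6, 93.3]]
post 122 [[569.6, -65.1, 72.2], [574.9, -52.4, 74.3], [580.5, -36.8, 75.7]]
btn top [41.72180965 42.88672511]
```

View pics/e.png

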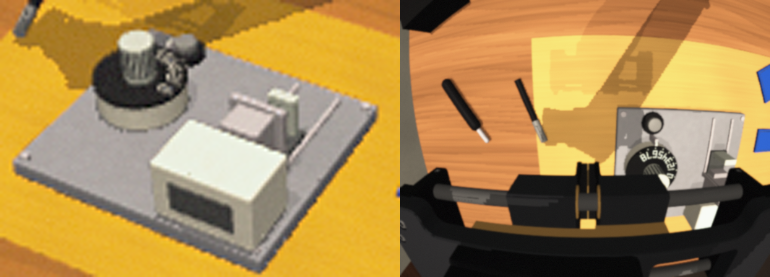

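```bash
python3 -c "
from h import *
print(job.close_job())"
```

```text
the job is handed in; nothing more can be done
None
```

The job is done and handed in at about 25 s of the 61 s; the hand-in itself gives no verdict.

- **Sleeve:** I turned it clockwise from 0 to 6 and let go. The wrist picture afterwards showed 6 at the index.
- **Blank:** I lifted it by its 60 mm sides and stood it on a short edge in front of the nose, then released it. It stood free with about 0.7° lean, roughly 0.5 mm off the nose centre, and its top at about 100 mm.
- **Jaw:** I pushed it until it stopped hard, with the tool not moving while the force rose to about 12 N. The blank's front face then measured x = 620, with the nose at about 628, so the 8 mm blank fits flat between them. The jaw post measured about 575 against an expected 576.
- **Button:** I pressed it to a hard stop, about 6 mm down with 15 N. After lifting off, its top read about 42 mm again, as before the press.

**Least certain:** The jaw was already about 8 mm in at the start, so I worked out its final travel (about 0.053) from the post's position and the hard stop, not from a direct reading. The last pictures were partly blocked by the gripper, so the final check of the blank covered only part of its face. I never went near the note pad, burr stand or pen, but I did not measure their positions afterwards.

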